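# Release the red incense bundle press

## Robot

A 6-joint arm with a two-finger parallel gripper is mounted at the origin on the work surface. World frame = base frame: x ahead of the robot, y to its left, z up, the work surface at z = 0. Lengths are in m, angles in degrees, forces in N, time in s.
With the tool pointing down it reaches from about 0.275 to 0.825 m from the base axis. Payload 5.2 kg.
Tool frame: the origin (TCP) lies at the very end of the fingers, on their centre line; the grasp point (between the pads) lies 19 mm behind it; x points along the fingers, y is the direction in which the jaws open and shut, and the axes are right-handed (so a half turn about x gives the same grasp; the last joint's range is limited). The gripper opens to 93 mm and grips with 3 to 60 N. Pads are 15 mm wide; open, the fingers measure 128 mm over their backs; the gripper's body (75 mm by 188 mm) begins 65 mm behind the grasp point.
Start: joints at [63.151, 14.817, 87.949, -0, 77.235, -11.62], TCP at [0.144, 0.531, 0.219] pointing down, gripper open.
Joint ranges: [-179.93, 179.93], [-52.35, 119.4], [10.71, 147.94], [-69.91, 249.91], [12.55, 155.21], [-178.61, 178.61]. Speed limits (degrees/s): [147.25, 147.25, 180, 180, 180, 180].

## Interface

Orientations are given as a 3x3 rotation matrix whose columns are the frame's x, y, z axes.
In Python, from rig import state, snapshot, close_job gives the robot as it stands. The module is installed in compiled form; this text tells all that it offers.
- The arm moves only by the tool move_arm, never from a script. Its argument "plan" is a list of rows, each a list of 7 numbers: the turn, a rotation vector about the tool's x, y, z in rad, then the shift along the tool's x, y, z in cm, then the finger opening in cm, from 0 to 9.3. A call has 1 to 20 rows; each row shifts and turns the commanded pose from where the row before left it, along the tool's axes as they then stand; what a row does not reach is not made up. A row lasts 1/8 s, in which the tool goes at most 62.5 mm and 10.7 degrees, less where a joint would pass 70% of its speed; a pose out of reach is approached as far as the arm can. A call is refused whole if a number of a shift passes 6.25 or a number of a turn 0.188, either way. A call with a gripper value outside its range is refused whole. The fingers move at their own pace and stop on an object; "grip_force" is the grip in N (left out, the last holds). Time passes only in rows, so rows that do not move let the fingers close. It gives the time, the measured TCP pose, the force and the opening at its end, in the units of the state.
- state(): the state, without advancing time (a new reading comes with each control period).
- snapshot(name): name is "scene" or "top" or "wrist"; returns a dict with "frame" (400x640x3 uint8, red, green, blue), "depth" (400x640 float32, m along the optical axis (not along the pixel's ray), 0 where there is no reading), "K" (3x3 intrinsics, pixels), "R" (3x3) and "t" (3): a world point X has camera coordinates R X + t. Camera axes: x right, y down, z forward; pixel columns grow to the right and rows downward; lengths in m; the calibration is good to about 2 mm. A picture is of the moment at which its call begins.
- close_job(): hands the job in, once; it reports no verdict.
The state is a dict: "time": time; "joint_pos": joint angles; "qvel": joint speeds; "tau": joint torques, N m; "tcp_pos": TCP position; "eef_rot": TCP orientation; "contact_force": force on the tool from outside, world axes, zero at the start; "ft_torque": the same for the moment, N m; "gripper_width": finger opening in m.
Only numpy, scipy, OpenCV 4.12 (cv2) and the standard library are available. Lean on these libraries where they do the work, as an engineer would, in place of code of your own. Each camera call takes 0.05 s, during which the arm holds its last target. There are 200 camera calls.

## Task

The red incense bundle has dried in its press: release it. Flick the sprung pawl of the red press right over, so that it stays off the ratchet wheel, then ease the crank back gently, without letting it fly, until it stops and the jaw is fully open; leave the green press locked.

Things in the scene. Friction and masses are not known exactly. Their poses are not given: they have to be found in the camera images.
- red_pawl_tab (a point): Centre, 83 mm up, of the upright red peg (14 mm across, 54 to 108 mm above bench) on the red pawl's tail. Its axes turn with the pawl: z up; while engaged, x runs along the press from wheel to stick bundle (away from robot within 20 deg). Pivot at x +21, y -45 mm in these axes. Push peg 42 mm to +x (clockwise from above) to disengage: first half 4 N against spring, then it snaps over by itself.
- red_crank_grip (a point): Centre, 102 mm up, of the upright round red grip (18 mm across, 76 to 128 mm above bench) at the end of the red press's flat crank bar (top at 76 mm). Axes turn with the crank: z up, x outward; the drum's upright axis lies 85 mm away along -x. Eases back clockwise seen from above, towards its own -y, round the robot's side of the drum. Takes 3 to 5 N; stays where left (drag brake).
- red_pawl (a joint): Pawl of the red press, rad: 0 = engaged in the ratchet wheel, 0.87 = fully off (stop), turning clockwise seen from above. Its over-centre spring changes over at 0.435 and holds it at either end. Pawl and ratchet wheel (88 mm across, level on the drum under the crank) lie below 65 mm; base board 330 x 215 x 20 mm; jaw, bundle and fence beyond the wheel are below 86 mm.
- red_drum (a joint): Drum with crank of the red press, rad: 0 to 0.2 = tight, bundle clamped; grows as the crank is eased back (clockwise seen from above), up to the stop at 1.5 = jaw fully open (it draws the jaw back 24 mm per rad). While the pawl is engaged the ratchet blocks it at about 0.2. At 0 the crank points to the robot's side and right, at 1.5 to the robot's side and left.
- green_pawl (a joint): Pawl of the green press, 0 = engaged, 0.87 = off; leave it engaged. This press is the same as the red one but its peg, crank grip and stick ends are green; it stands beside the red one, left or right, drums at least 360 mm apart, equally tall (128 mm).

How it is judged:
By the outcome, as a careful person would: the job done as asked, in the order asked, and still so for the second after the job is handed in, with the robot touching nothing.
It also fails if it takes over 42 s, if anything falls off the work surface, if the arm or the gripper's body presses on something with over 40 N, if the wrist force passes 120 N, or if a joint passes its speed limit or range.

## Working session

There is one attempt and no reset: what is moved stays moved. The work goes in short steps, Python scripts to look and compute and a tool call to move; the robot and the scene stay as the last step left them, time stands still between calls to the robot, and variables do not carry over. Pictures are saved under pics/ and viewed, about 8 in all and at most 12, crops included, and the job is handed in when it is done.

Besides the shell and the picture viewer there is one more tool, called by a JSON object that holds its "api" and its "payload". move_arm: Moves the arm, as the interface text tells. Its arguments: {"type":"object","properties":{"plan":{"type":"array","items":{"type":"array","items":{"type":"number"}}},"grip_force":{"type":"number"}},"required":["plan"]}

```bash
mkdir -p pics
cat > h.py <<'E'
import numpy as np, cv2
from rig import state, snapshot, close_job
def cloud(s):
    d=s["depth"];v,u=np.mgrid[:400,:640];K=s["K"]
    c=np.stack([(u-K[0,2])/K[0,0]*d,(v-K[1,2])/K[1,1]*d,d],-1)
    return (c-s["t"])@s["R"]
def save(n,img): cv2.imwrite("pics/"+n,cv2.cvtColor(np.ascontiguousarray(img),cv2.COLOR_RGB2BGR))
E
python3 - <<'E'
from h import *
s=snapshot("top");save("top.png",s["frame"])
np.savez("top.npz",**s)
st=state();print(st["time"],st["tcp_pos"],st["eef_rot"],st["contact_force"])
P=cloud(s);f=s["frame"].astype(int)
hsv=cv2.cvtColor(s["frame"],cv2.COLOR_RGB2HSV)
for n,lo,hi in (("red",(0,120,50),(8,255,255)),("red2",(172,120,50),(180,255,255)),("green",(40,90,40),(90,255,255))):
    m=cv2.inRange(hsv,lo,hi);k,l,stt,c=cv2.connectedComponentsWithStats(m)
    for i in range(1,k):
        if stt[i,4]>12:
            p=P[l==i];print(n,stt[i],np.median(p,0).round(3),p[:,2].max().round(3))
E
```

```text
0.05 [0.14420558 0.53019302 0.21783568] [[-8.03415725e-04  2.62691905e-01  9.64879432e-01]
 [-1.60698758e-03  9.64878158e-01 -2.62692896e-01]
 [-9.99998386e-01 -1.76160087e-03 -3.53055656e-04]] [ 0.15841617 -0.15264483 -0.23651654]
red [444   4  29  16 338] [ 0.981 -0.314  0.039] 0.05
red [ 71  45  29  27 584] [0.822 0.506 0.089] 0.092
red [380 127  26  18 378] [ 0.674 -0.148  0.051] 0.814
red [548 128  31  45 339] [ 0.643 -0.529  0.018] 0.035
red [ 57 136  33  44 399] [0.615 0.541 0.015] 0.033
red [378 188  11  12  75] [ 0.54  -0.118  0.099] 0.11
red [459 235  19   9 121] [ 0.448 -0.275  0.125] 0.13
red2 [555 161   9   6  16] [ 0.625 -0.538  0.014] 0.022
green [336   3  25  14 306] [ 0.981 -0.053  0.039] 0.814
green [186 118  22  17 243] [0.69  0.277 0.052] 0.06
green [  20  124   60   54 1594] [0.625 0.569 0.057] 0.814
green [159 177  15  10  64] [0.559 0.315 0.094] 0.109
green [229 232  12   9  84] [0.45  0.168 0.126] 0.814
```

View pics/top.png

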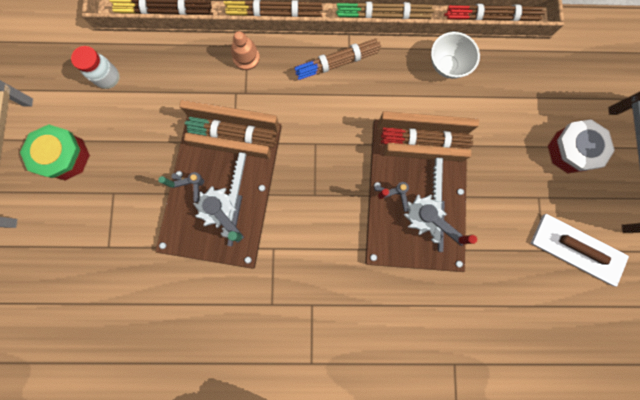

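The red press is on the right, with its peg near (381,188), pivot screw near (404,187), hub near (428,213) and grip near (471,239). The green press is on the left. I'll enlarge the red one.

Run:
```python
from h import *
s=dict(np.load("top.npz"));P=cloud(s)
save("crop.png",cv2.resize(s["frame"][165:265,360:490],None,fx=6,fy=6,interpolation=cv2.INTER_CUBIC)[:600,:])
z=P[...,2]
def reg(a,b,c,d,lo,hi):
    p=P[b:d,a:c].reshape(-1,3);p=p[(p[:,2]>lo)&(p[:,2]<hi)];print(len(p),p.mean(0).round(4),p.min(0).round(4),p.max(0).round(4))
reg(370,178,396,202,.1,.115)   # peg top
reg(452,228,484,250,.115,.135) # grip top
reg(395,180,412,196,.04,.07)
reg(410,195,445,230,.068,.1)
print(s["K"],s["t"],-s["R"].T@s["t"])
```

```text
40 [ 0.5406 -0.1193  0.1071] [ 0.5342 -0.126   0.1017] [ 0.5482 -0.113   0.1103]
91 [ 0.4486 -0.2773  0.1255] [ 0.4407 -0.2869  0.1152] [ 0.4576 -0.2701  0.1301]
138 [ 0.5563 -0.164   0.0589] [ 0.5427 -0.1763  0.0432] [ 0.57   -0.1515  0.067 ]
388 [ 0.4974 -0.2193  0.0766] [ 0.47   -0.246   0.0686] [ 0.5213 -0.195   0.0817]
[[365.30628065   0.         319.86964268]
 [  0.         365.30628065 198.69796695]
 [  0.           0.           1.        ]] [0.00247242 0.5352834  0.74342614] [0.41918594 0.02107489 0.81428241]
```

View pics/crop.png

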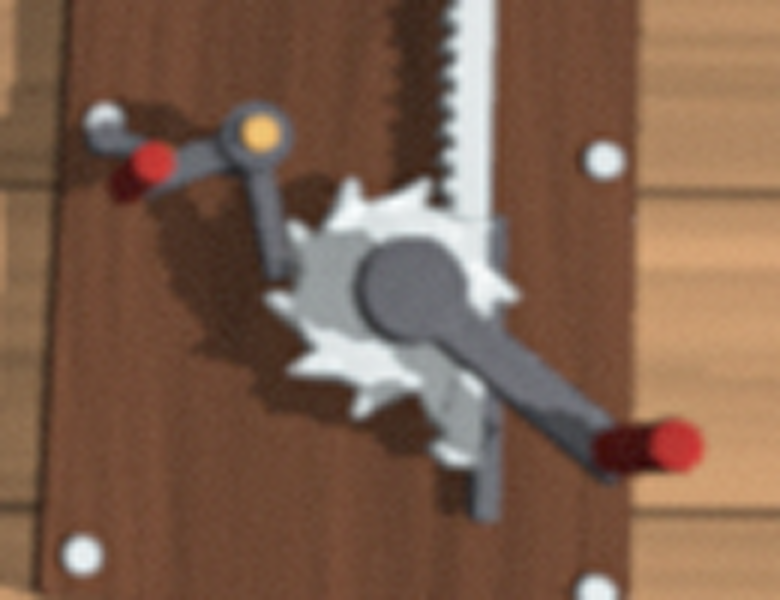

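Run:
```python
from h import *
s=dict(np.load("top.npz"));K,R,t=s["K"],s["R"],s["t"];C=-R.T@t
def bp(u,v,z):
    r=R.T@np.linalg.inv(K)@[360+(u-2.5)/6,165+(v-2.5)/6,1];return (C+r*(z-C[2])/r[2])[:2]
peg=bp(154,162,.108);piv=bp(262,132,.066);grip=bp(676,446,.128);hub=bp(413,288,.08)
print(peg,piv,grip,hub,np.linalg.norm(piv-peg),np.linalg.norm(grip-hub))
d=piv-peg;yaw=np.arctan2(d[1],d[0])-np.arctan2(-45,21);print("yaw",np.degrees(yaw), "crank ang",np.degrees(np.arctan2(*(grip-hub)[::-1])))
```

```text
[ 0.54049108 -0.12018372] [ 0.55870999 -0.16656428] [ 0.44833831 -0.27894377] [ 0.50292801 -0.21301966] 0.04983057201287636 0.08559219287524927
yaw -3.571323374671997 crank ang -129.62709525318564
```

{"api": "move_arm", "payload": {"plan": [[0,0,0,0,-1.5,1.5,0],[0,0,0,0,-3.4,3.3,0],[0,0,0,0,-3.4,3.3,0],[0,0,0,0,-3.4,3.3,0],[0,0,0,0,-3.4,3.3,0],[0,0,0,0,-3.4,3.3,0],[0,0,0,0,-3.4,3.3,0],[0,0,0,0,-3.4,3.3,0],[0,0,0,0,-3.4,3.3,0],[0,0,0,0,-3.4,3.3,0],[0,0,0,0,-3.4,3.3,0],[0,0,0,0,-3.4,3.3,0],[0,0,0,0,-3.4,3.3,0],[0,0,0,0,-3.4,3.3,0],[0,0,0,0,-3.4,3.2,0],[0,0,0,0,-3.4,3.0,0],[0,0,0,0,-2.9,2.6,0],[0,0,0,0,-1.4,1.1,0]]}}

```text
time: 2.3
tcp_pos: [0.5186, -0.1621, 0.2181]
eef_rot: [[-0.001, 0.265, 0.964], [0.0, 0.964, -0.265], [-1.0, -0.0, -0.001]]
contact_force: [-0.5, 0.6, 1.9]
gripper_width: 0.0005
```

{"api": "move_arm", "payload": {"plan": [[0.1,0,0,0,0,0,0],[0.18,0,0,0,0,0,0],[0.18,0,0,0,0,0,0],[0.18,0,0,0,0,0,0],[0.18,0,0,0,0,0,0],[0.18,0,0,0,0,0,0],[0.18,0,0,0,0,0,0],[0.18,0,0,0,0,0,0],[0.18,0,0,0,0,0,0],[0.18,0,0,0,0,0,0],[0.18,0,0,0,0,0,0],[0.18,0,0,0,0,0,0],[0.18,0,0,0,0,0,0],[0.18,0,0,0,0,0,0],[0.18,0,0,0,0,0,0],[0.18,0,0,0,0,0,0],[0.18,0,0,0,0,0,0],[0.1,0,0,0,0,0,0],[0,0,0,0,0,0,0]]}}

```text
time: 4.68
tcp_pos: [0.5183, -0.1594, 0.2186]
eef_rot: [[-0.001, -0.201, -0.98], [0.0, -0.98, 0.201], [-1.0, -0.0, 0.001]]
contact_force: [-0.7, -0.4, -0.0]
gripper_width: 0.0001
```

{"api": "move_arm", "payload": {"plan": [[-0.14,0,0,0,0,0,0],[0,0,0,0,-4.0,1.9,0],[0,0,0,4.5,0,0,0],[0,0,0,5.0,0,0,0],[0,0,0,3.5,0,0,0],[0,0,0,1.4,0,0,0],[0,0,0,0,0,0,0],[0,0,0,0,0,0,0]]}}

```text
time: 5.68
tcp_pos: [0.5039, -0.1194, 0.0761]
eef_rot: [[0.002, -0.064, -0.998], [-0.001, -0.998, 0.064], [-1.0, 0.001, -0.002]]
contact_force: [0.6, 0.3, 0.4]
gripper_width: 0.0009
```

{"api": "move_arm", "payload": {"plan": [[0,0,0,0,0,-0.5,0],[0,0,0,0,0,-0.5,0],[0,0,0,0,0,-0.5,0],[0,0,0,0,0,-0.5,0],[0,0,0,0,0,-0.5,0],[0,0,0,0,0,-0.5,0],[0,0,0,0,0,-0.5,0]]}}

```text
time: 6.55
tcp_pos: [0.5359, -0.1197, 0.0738]
eef_rot: [[-0.004, -0.064, -0.998], [0.003, -0.998, 0.064], [-1.0, -0.002, 0.005]]
contact_force: [-3.1, 2.6, 0.7]
gripper_width: 0.0004
```

Contact shows about the expected 3–4 N. I'll push on past the changeover.

{"api": "move_arm", "payload": {"plan": [[0,0,0,0,0,-0.5,0],[0,0,0,0,0,-0.5,0],[0,0,0,0,0,-0.5,0],[0,0,0,0,0,-0.5,0],[0,0,0,0,0,-0.5,0],[0,0,0,0,0,-0.3,0],[0,0,0,0,0,0,0]]}}

```text
time: 7.42
tcp_pos: [0.5658, -0.1229, 0.0746]
eef_rot: [[-0.0, -0.064, -0.998], [-0.0, -0.998, 0.064], [-1.0, 0.0, 0.0]]
contact_force: [0.0, -0.3, -0.2]
gripper_width: 0.0007
```

{"api": "move_arm", "payload": {"plan": [[0,0,0,0,0,1.0,0],[0,0,0,0,0,2.0,0],[0,0,0,-1.0,0,2.0,0],[0,0,0,-5.0,0,0,0],[0,0,0,-5.0,0,0,4.5],[0,0,0,-2.0,0,3.0,4.5]]}}

```text
time: 8.18
tcp_pos: [0.4872, -0.1186, 0.2078]
eef_rot: [[0.005, -0.064, -0.998], [-0.003, -0.998, 0.064], [-1.0, 0.002, -0.005]]
contact_force: [-0.1, -0.1, -0.3]
gripper_width: 0.0161
```

Run:
```python
from h import *
s=snapshot("top");save("top2.png",cv2.resize(s["frame"][165:265,350:490],None,fx=5.5,fy=5.5,interpolation=cv2.INTER_CUBIC))
s=snapshot("scene");save("sc2.png",s["frame"])
```

```text
(no output)
```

View pics/top2.png

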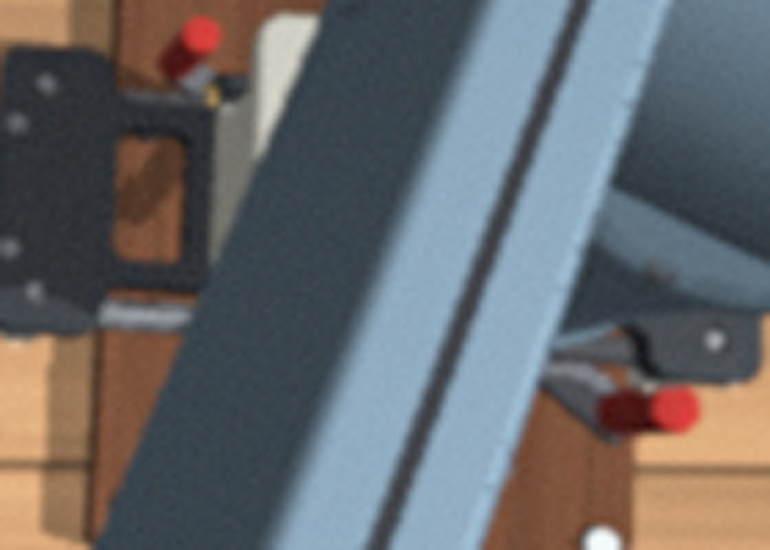

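The peg top has gone from (385,192) to (387,171.5) in full-frame pixels, about 40 mm, so the pawl is over and stays there with nothing touching it. Next is the crank grip.

{"api": "move_arm", "payload": {"plan": [[0,0,0,0,3.0,0.6,4.5],[0,0,0,0,5.0,0.9,4.5],[0,0,0,0,5.0,0.9,4.5],[0,0,0,0,3.2,0.5,4.5],[-0.157,0,0,0,0,0,4.5],[-0.157,0,0,0,0,0,4.5],[-0.157,0,0,0,0,0,4.5],[-0.157,0,0,0,0,0,4.5],[-0.157,0,0,0,0,0,4.5],[-0.157,0,0,0,0,0,4.5],[0,0,0,0,0,0,4.5],[0,0,0,0,0,0,4.5]]}}

```text
time: 9.78
tcp_pos: [0.4463, -0.2774, 0.204]
eef_rot: [[-0.001, 0.767, -0.641], [0.001, -0.641, -0.767], [-1.0, -0.001, -0.0]]
contact_force: [0.3, 0.8, 0.7]
gripper_width: 0.0448
```

Run:
```python
from h import *
st=state();R=st["eef_rot"];print(st["tcp_pos"],st["joint_pos"],st["gripper_width"],np.degrees(np.arctan2(R[1,1],R[0,1])),"shift cm",R.T@(np.array([.4483,-.2789,.084])-st["tcp_pos"])*100)
```

```text
[ 0.44632746 -0.27740026  0.20398821] [-4.40350217e+01  1.29391181e+01  9.25403075e+01  2.27906082e-03
  7.45756649e+01 -4.15010821e+00] 0.044750479859004176 -39.88551769793991 shift cm [ 1.19985797e+01  2.59003408e-01 -1.01177324e-02]
```

{"api": "move_arm", "payload": {"plan": [[0,0,0,2.0,0.25,0,4.5],[0,0,0,4.0,0,0,4.5],[0,0,0,4.0,0,0,4.5],[0,0,0,2.0,0,0,4.5],[0,0,0,0,0,0,4.5],[0,0,0,0,0,0,1.0],[0,0,0,0,0,0,1.0],[0,0,0,0,0,0,1.0],[0,0,0,0,0,0,1.0]], "grip_force": 20}}

```text
time: 10.9
tcp_pos: [0.4487, -0.2795, 0.0855]
eef_rot: [[0.001, 0.769, -0.639], [-0.001, -0.639, -0.769], [-1.0, 0.001, 0.0]]
contact_force: [-0.3, 0.5, 4.1]
gripper_width: 0.0178
```

{"api": "move_arm", "payload": {"plan": [[0.03,0,0,0,-0.25,0,1.0],[0.05,0,0,0,-0.42,-0.01,1.0],[0.05,0,0,0,-0.42,-0.01,1.0],[0.05,0,0,0,-0.43,-0.01,1.0],[0.05,0,0,0,-0.42,-0.01,1.0],[0.05,0,0,0,-0.43,-0.01,1.0],[0.05,0,0,0,-0.42,-0.01,1.0],[0.05,0,0,0,-0.43,-0.01,1.0]]}}

```text
time: 11.9
tcp_pos: [0.4286, -0.2552, 0.0855]
eef_rot: [[0.002, 0.475, -0.88], [-0.002, -0.88, -0.475], [-1.0, 0.003, -0.0]]
contact_force: [0.4, -1.2, 4.0]
gripper_width: 0.0176
```

```bash
cat > c.py <<'E'
from h import *
st=state();R=st["eef_rot"];p=st["tcp_pos"][:2];d=p-np.array([.5029,-.2130])
print(st["time"],"r",np.linalg.norm(d),"crank ang",np.degrees(np.arctan2(d[1],d[0])),"tool z ang",np.degrees(np.arctan2(R[1,2],R[0,2])),"F tool",R.T@st["contact_force"],st["gripper_width"],st["tcp_pos"])
E
python3 c.py
```

```text
11.9 r 0.0854838614390319 crank ang -150.40286126684612 tool z ang -151.62663121096278 F tool [-4.0415893   1.23756054  0.23050134] 0.01756068023273657 [ 0.42857011 -0.25522035  0.08547581]
```

Tracking is good, with the radius holding at 85 mm and low force. I'll continue.

{"api": "move_arm", "payload": {"plan": [[0.05,0,0,0,-0.42,-0.01,1.0],[0.05,0,0,0,-0.43,-0.01,1.0],[0.05,0,0,0,-0.42,-0.01,1.0],[0.05,0,0,0,-0.43,-0.01,1.0],[0.05,0,0,0,-0.42,-0.01,1.0],[0.05,0,0,0,-0.43,-0.01,1.0],[0.05,0,0,0,-0.42,-0.01,1.0],[0.05,0,0,0,-0.43,-0.01,1.0],[0.05,0,0,0,-0.42,-0.01,1.0],[0.05,0,0,0,-0.43,-0.01,1.0],[0.05,0,0,0,-0.42,-0.01,1.0],[0.05,0,0,0,-0.43,-0.01,1.0],[0.05,0,0,0,-0.42,-0.01,1.0],[0.05,0,0,0,-0.43,-0.01,1.0]]}}

```text
time: 13.65
tcp_pos: [0.4195, -0.1973, 0.0855]
eef_rot: [[0.001, -0.203, -0.979], [-0.002, -0.979, 0.203], [-1.0, 0.001, -0.001]]
contact_force: [-1.9, -1.7, 7.9]
gripper_width: 0.0177
```

```bash
python3 c.py
```

```text
13.65 r 0.08490210911419681 crank ang 169.3597140802793 tool z ang 168.27383665174727 F tool [-7.92558329  2.04256125  1.50867526] 0.017748553858273314 [ 0.41945772 -0.19732347  0.08545   ]
```

{"api": "move_arm", "payload": {"plan": [[0.05,0,0,0,-0.42,-0.01,1.0],[0.05,0,0,0,-0.43,-0.01,1.0],[0.05,0,0,0,-0.42,-0.01,1.0],[0.05,0,0,0,-0.43,-0.01,1.0],[0.03,0,0,0,-0.25,0,1.0]]}}

```text
time: 14.28
tcp_pos: [0.4254, -0.1786, 0.0854]
eef_rot: [[0.0, -0.421, -0.907], [-0.001, -0.907, 0.421], [-1.0, 0.001, -0.001]]
contact_force: [-1.9, -0.1, 7.1]
gripper_width: 0.0174
```

```bash
python3 c.py
```

```text
14.275 r 0.08477073810749243 crank ang 156.03301568022562 tool z ang 155.13111834793864 F tool [-7.06965896  0.87061748  1.63995595] 0.017441668988073714 [ 0.42543822 -0.17856526  0.0854294 ]
```

{"api": "move_arm", "payload": {"plan": [[0.03,0,0,0,-0.25,0,1.0],[0.03,0,0,0,-0.26,0,1.0],[0.02,0,0,0,-0.17,0,1.0],[0,0,0,0,0,0,1.0]]}}

```text
time: 14.78
tcp_pos: [0.4286, -0.1724, 0.0855]
eef_rot: [[0.001, -0.491, -0.871], [-0.001, -0.871, 0.491], [-1.0, 0.0, -0.001]]
contact_force: [-1.9, 0.7, 8.1]
gripper_width: 0.0178
```

```bash
python3 c.py
```

```text
14.775 r 0.08469854490640866 crank ang 151.35688369961056 tool z ang 150.59410239175594 F tool [-8.08017244  0.36904116  1.97316686] 0.017757577849037202 [ 0.42856665 -0.17239955  0.08545034]
```

{"api": "move_arm", "payload": {"plan": [[0.03,0,0,0,-0.25,0,1.0],[0.03,0,0,0,-0.25,0,1.0],[0,0,0,0,0,0,1.0]]}}

```text
time: 15.15
tcp_pos: [0.4312, -0.168, 0.0855]
eef_rot: [[0.001, -0.542, -0.84], [-0.001, -0.84, 0.542], [-1.0, 0.0, -0.001]]
contact_force: [-1.0, 0.7, 6.7]
gripper_width: 0.0178
```

```bash
python3 c.py
```

```text
15.15 r 0.08465228410552085 crank ang 147.90945498880723 tool z ang 147.14829268588744 F tool [-6.70860123 -0.07459728  1.19681318] 0.01779594420080342 [ 0.43118177 -0.16802773  0.08546897]
```

{"api": "move_arm", "payload": {"plan": [[0.02,0,0,0,-0.2,0,1.0],[0.02,0,0,0,-0.2,0,1.0],[0.02,0,0,0,-0.2,0,1.0],[0,0,0,0,0,0,1.0]]}}

```text
time: 15.65
tcp_pos: [0.4327, -0.1664, 0.0854]
eef_rot: [[-0.003, -0.591, -0.807], [-0.006, -0.807, 0.591], [-1.0, 0.007, -0.001]]
contact_force: [-10.7, -14.2, 6.4]
gripper_width: 0.0178
```

```bash
python3 c.py
```

```text
15.65 r 0.08428635706596492 crank ang 146.43550737482533 tool z ang 143.79311720707807 F tool [-6.24061406 17.83183955  0.20473099] 0.01777550438975903 [ 0.43266721 -0.16640016  0.08541076]
```

The stop is reached: 18 N, with the crank turned about 1.47 rad. I'll unload, release and rise.

{"api": "move_arm", "payload": {"plan": [[0,0,0,0,0.3,0,1.0],[0,0,0,0,0,0,1.0],[0,0,0,0,0,0,4.5],[0,0,0,0,0,0,4.5],[0,0,0,0,0,0,4.5],[0,0,0,0,0,0,4.5],[0,0,0,-2.0,0,0,4.5],[0,0,0,-5.0,0,0,4.5],[0,0,0,-5.0,0,0,4.5],[0,0,0,-3.0,0,3.0,4.5],[0,0,0,-3.0,0,5.0,4.5],[0,0,0,-2.0,3,3.0,4.5]]}}

```text
time: 17.15
tcp_pos: [0.3252, -0.1229, 0.2859]
eef_rot: [[0.001, -0.588, -0.809], [-0.001, -0.809, 0.588], [-1.0, -0.0, -0.001]]
contact_force: [0.5, -0.9, 0.6]
gripper_width: 0.0452
```

Run:
```python
from h import *
a=snapshot("scene");t=snapshot("top")
np.savez("top3.npz",**t)
st=state();print(st["time"],st["tcp_pos"],st["joint_pos"])
save("t3.png",t["frame"]);save("s3.png",a["frame"])
```

```text
17.25 [ 0.3243252  -0.12452545  0.28686063] [-3.95422435e+01 -9.89532661e+00  1.04532605e+02 -5.45208207e-02
  8.51157947e+01  8.67216545e+01]
```

View pics/t3.png

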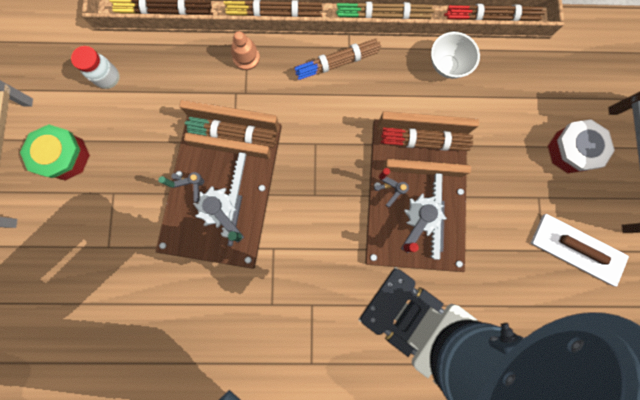

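The red jaw is open (bar at row 166, bundle left at row 139), the peg is over at (386,173), the red grip is at about (413,247), and the green press looks unchanged. I'll measure once more on a crop.

Run:
```python
from h import *
s=dict(np.load("top3.npz"));save("c3.png",cv2.resize(s["frame"][155:265,360:480],None,fx=5,fy=5,interpolation=cv2.INTER_CUBIC))
o=dict(np.load("top.npz"))
print("green press px diff",np.abs(s["frame"][110:270,150:285].astype(int)-o["frame"][110:270,150:285]).mean())
K,R,t=s["K"],s["R"],s["t"];C=-R.T@t;hsv=cv2.cvtColor(s["frame"],cv2.COLOR_RGB2HSV)
P=cloud(s)
for b,lo in (((375,165,400,190),.1),((400,230,425,260),.118)):
    p=P[b[1]:b[3],b[0]:b[2]].reshape(-1,3);p=p[(p[:,2]>lo)&(p[:,2]<.135)];print(len(p),p.mean(0))
```

```text
green press px diff 9.377777777777778
43 [ 0.58223541 -0.12153434  0.10689714]
78 [ 0.43291901 -0.16582269  0.1268504 ]
```

View pics/c3.png

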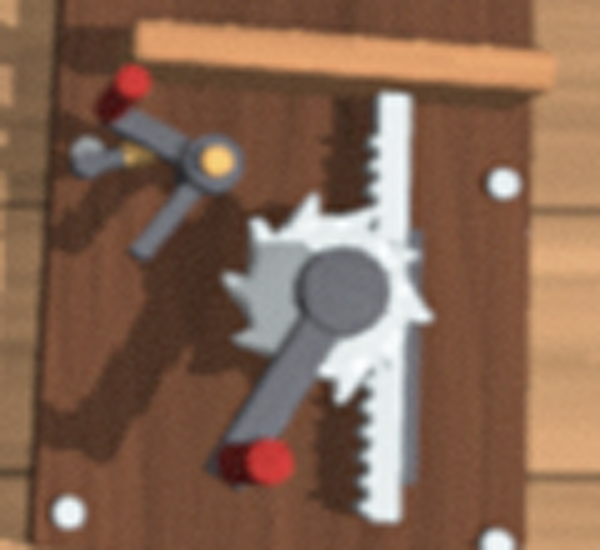

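The crop shows the pawl clear of the wheel and the peg at its end position (x 0.582 m, expected 0.583). The crank is within 1 mm of where it met the stop.

```bash
python3 -c "
from rig import close_job;print(close_job())"
```

```text
the job is handed in; nothing more can be done
None
```

The red press is released and the job is handed in, at about 17 s of the 42 s allowed.

- **Pawl:** I pushed the red peg over with closed fingers at about 4 N. It snapped past the changeover and stayed off after I withdrew. The peg's last measured x was 0.582 m, against 0.583 m expected for fully off.
- **Crank:** I gripped it and eased it back at about 0.4 rad/s or slower. It met the stop after about 1.47 rad, where the force rose to 18 N. I then unloaded, let go and rose clear. The grip stayed within 1 mm of its position at the stop, and the last picture shows the jaw drawn back from the bundle.
- **Green press:** I never touched it, and its pawl looks unchanged in the last picture. My before-and-after pixel comparison was not clean (mean difference 9.4). I put that down to the arm's moved shadow and picture noise but did not check further.

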